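Square a brass plate on a rotary table and set the table to 40 degrees

TASK

Hold the turned wooden dolly that stands beside the rotary table and use it as a pusher to nudge the brass plate on the table until its edges touch both rails of the square stop; do not touch the plate with the gripper. Then turn the table until the 40 degree line of its scale stands at the index line, with the plate still against both rails. Leave the dolly standing upright on the bench, clear of the table, and leave the jar, the brush and the wood block where they are.

Things in the scene. Friction and masses are not known exactly. Their poses are not given: they have to be found in the camera images.
- rotary_base: fixed grey base of the rotary table, 216 mm across with a lug at each side; origin on the turning axis at bench level, z up. Its -x points to the index block. The disc on top of it is 210 mm across, its flat upper face 34 mm above the bench.
- disc (a joint): turning angle of the disc in rad = the reading of its scale at the index line (0.698 = 40 degrees). Grows as the disc turns counter-clockwise seen from above. Travel -0.52 to 1.57. Stiff, no spring: stays where it is left; about 4 N at the handle turns it.
- index_line (a point): rim end of the black line on the small steel block fixed to the base, 108 mm from the axis, 34 mm above the bench. The scale on the disc's rim has lines every 5 degrees, long ones every 10; an arrowhead marks zero, and 10, 20, ... 90 follow clockwise from it seen from above (-10 to -30 lie on its other side). So 40 is the fourth long line clockwise from the arrowhead.
- stop_corner (a point): inner corner of the square stop, level with the disc's face; turns with the disc, axes along the disc's. Two dark steel rails, 12 mm wide, rise 14 mm above the face: the long one runs 78 mm along -x from here (takes the plate's long edge), the short one 62 mm along -y. The plate goes in the quadrant of -x and -y. The turning axis is at x = -45, y = -35 mm in this frame.
- handle_grip (a point): point on the axis of the upright black handle post at the disc's rim, 80 mm above the bench, 130 mm from the turning axis; turns with the disc. Round, 22 mm thick, top 102 mm above the bench, on a tab (top 34 mm) and a 25 mm wide, 4 mm high collar. It lies 60 degrees counter-clockwise (from above) from the disc's x direction.
- plate_center (a point): centre of the loose brass plate, 80 (x) x 60 (y) x 10 mm, 0.19 to 0.31 kg, flat on the disc 3 to 30 mm off the rails and askew by up to 0.3 rad. Fully home, this centre is at x = -40 mm, y = -30 mm in the frame of the stop corner, axes parallel to it.
- dolly_center (a point): loose turned hardwood dolly, 96 mm tall, standing on the bench: round solid foot 72 mm across, 28 mm high (pushes plate edges), round post 24 mm thick from 28 to 75 mm, wedge head 24 (x) by 31 mm (y) from 75 to 96 mm. This point is on its axis, 48 mm above the underside; z up. Grasp the post from above, fingers closing along the dolly's x. 0.2 to 0.3 kg.
- jar: bystander: dark round jar 80 mm across, 74 mm tall; origin at the centre of its underside. It and the dolly stand one on each side of the rotary table, which on which side varies.
- brush: bystander: thin wooden brush lying on the bench to the right of the table, 201 x 15 x 14 mm; origin at the centre of its underside.
- block: bystander: reddish-brown wood block 41 x 70 x 24 mm; origin at the centre of its underside.
There are look-alikes about, which are no part of the job. What is shaped like the part that bears plate_center but grey is not meant.

How it is judged:
On the way, in this order (a step that is already met when the one before it is completed fails the run):
1. the held dolly pushes the plate (contact force between the fingers and dolly above 1 N and contact force between dolly and plate above 0.2 N), for 0.04 s.
2. the plate lies against both rails (x of plate_center in the frame of stop_corner between -0.042 and -0.036 m and y of plate_center in the frame of stop_corner between -0.032 and -0.026 m and z of plate_center in the frame of stop_corner below 0.008 m and angle between the x axis of plate_center and the x axis of stop_corner, either way round below 0.035 rad), for 0.2 s.
3. the table reads 40 degrees (value of joint disc between 0.6718 and 0.7242 rad), for 0.2 s.
At the end, for the whole second after the job is handed in: The plate lies flat on the disc within 2 mm of both rails and square to them within 2 degrees; the table is at rest at 40 degrees, within 1.5 degrees; the dolly stands upright on the bench, at rest and not touching the table (all of step 2 and all of step 3 and velocity of joint disc between -0.02 and 0.02 rad/s and angle between dolly_center's own z axis and vertical below 0.1 rad and height (world z) of dolly_center between 0.043 and 0.053 m and contact force between dolly and rotary_base below 0.05 N and linear speed of each of dolly, plate below 0.02 m/s).
It fails at once if the gripper or arm touches the plate (contact force between any of the fingers, the arm and plate above 0.5 N).
It fails at once if the jar, the brush or the wood block is moved by more than 30 mm or the jar tipped (distance of any of jar, brush, block from where it was at the start of the episode above 0.03 m or angle between jar's own z axis and vertical above 0.5 rad).
It also fails if it takes over 72 s, if anything falls off the work surface, if the arm or the gripper's body presses on something with over 40 N, if the wrist force passes 120 N, or if a joint passes its speed limit or range.

ROBOT

A 6-joint arm with a two-finger parallel gripper is mounted at the origin on a cart in front of the work surface, level with it; the furniture and walls round the work are solid. World frame = base frame: x ahead of the robot, y to its left, z up, the work surface at z = 0. Lengths are in m, angles in rad, forces in N, time in s.
With the tool pointing down it reaches from about 0.35 to 0.725 m from the base axis. Payload 4.3 kg.
Tool frame: the origin (TCP) lies where the fingers leave the gripper's body, on its centre line; the fingertips stand 73 mm ahead of it and the grasp point (between the pads) lies 54 mm ahead of it (ctrl.pinch_z is the distance from the TCP to the grasp point, in m); y points along the fingers, x is the direction in which the jaws open and shut, and the axes are right-handed (so a half turn about y gives the same grasp; the last joint's range is limited). The gripper opens to 85 mm and grips with 20 to 120 N. Pads are 22 mm wide; open, the fingers measure 114 mm over their backs; the gripper's body (76 mm by 85 mm) begins 54 mm behind the grasp point. The pads swing forward as they close: fully open they stand 13 mm farther back than shut.
Start: joints at [1.179, 0.377, 0.081, 1.274, 0, 1.46], TCP at [0.16, 0.552, 0.304] pointing down, gripper open.
Joint ranges: [-2.72, 2.72], [-0.84, 1.66], [-1.02, 1.22], [-1.77, 2.12], [-1.37, 1.28], [-3.14, 3.14]. Speed limits (rad/s): [2.57, 2.57, 3.14, 3.14, 3.14, 3.14].

INTERFACE

Orientations are given as [roll, pitch, yaw] about the fixed x, y, z axes, in that order (R = Rz(yaw) Ry(pitch) Rx(roll)).
In Python, from plant import telemetry, imaging, job, ctrl gives the robot as it stands.
- The arm moves only by the tool drive_tool, never from a script. Its arguments are lists of equal length, an entry for each row: "slide": the shift along the tool's x, y, z as a fraction of full scale, a list of three; "twist": the turn about the tool's y as a fraction of full scale. In form: {"slide": [[dx, dy, dz], ...], "twist": [twist, ...]}. A call has 1 to 12 rows; each row shifts and turns the commanded pose from where the row before left it, along the tool's axes as they then stand; what a row does not reach is not made up. Full scale, the value 1, is 3 cm for a shift and 4 degrees for a turn. A row lasts 1/12 s, in which the tool goes at most 41.7 mm and 7.16 degrees, less where a joint would pass 70% of its speed; a pose out of reach is approached as far as the arm can. A call with a number of a shift or a turn outside -1 to 1 is refused whole. A call with a gripper value outside its range is refused whole. "grip" is the opening, from -1 (shut) to 1 (fully open), so that 0 is half open, set as the call begins (left out, the last holds). The fingers move at their own pace and stop on an object; the grip force is fixed at half the most. Time passes only in rows, so rows that do not move let the fingers close. It gives the time, the measured TCP pose, the force and the opening at its end, in the units of the state.
- telemetry.sense(): the state, without advancing time (a new reading comes with each control period).
- imaging.grab_frame(name): name is "side" or "top"; returns a dict with "color" (400x640x3 uint8, red, green, blue), "vertical_fov" (degrees; the focal length in pixels is half the picture's height over the tangent of half this angle, whatever the lens; pixels are square), "cx", "cy" (the principal point, pixels), "R" (3x3) and "t" (3): a world point X has camera coordinates R X + t. Camera axes: x right, y down, z forward; pixel columns grow to the right and rows downward; lengths in m; the calibration is good to about 2 mm. A picture is of the moment at which its call begins. There is no depth.
- job.job_done(): hands the job in, once; it reports no verdict.
The state is a dict: "clock": time; "joint_positions": joint angles; "qd": joint speeds; "effort": joint torques, N m; "ee_pos": TCP position; "eef_rot": TCP orientation; "wrist_force": force on the tool from outside, world axes, zero at the start; "torque": the same for the moment, N m; "width": finger opening in m.
Only numpy, scipy, OpenCV 4.12 (cv2) and the standard library are available. Lean on these libraries where they do the work, as an engineer would, in place of code of your own. Each camera call takes 0.05 s, during which the arm holds its last target. There are 200 camera calls.

## Working session

There is one attempt and no reset: what is moved stays moved. The work goes in short steps, Python scripts to look and compute and a tool call to move; the robot and the scene stay as the last step left them, time stands still between calls to the robot, and variables do not carry over. Pictures are saved under pics/ and viewed, about 8 in all and at most 12, crops included, and the job is handed in when it is done.

Besides the shell and the picture viewer there is one more tool, called after "Emit:" by a JSON object that holds its "name" and its "arguments". drive_tool: Moves the arm, as the interface text tells. Shift numbers are shares of 3 cm and turn numbers shares of 4 degrees, none past 1 either way. Its arguments: {"type":"object","properties":{"slide":{"type":"array","items":{"type":"array","items":{"type":"number"}}},"twist":{"type":"array","items":{"type":"number"}},"grip":{"type":"number"}},"required":["slide","twist"]}

```bash
ls; mkdir -p pics
cat > h.py <<'E'
import numpy as np, cv2
from plant import telemetry, imaging, job, ctrl
def grab(n,save=None):
    f=imaging.grab_frame(n)
    f['f']=200/np.tan(np.radians(f['vertical_fov'])/2); f['R']=np.array(f['R']);f['t']=np.array(f['t'])
    if save: cv2.imwrite('pics/'+save,cv2.cvtColor(f['color'],cv2.COLOR_RGB2BGR))
    return f
def cast(f,u,v,z):
    d=f['R'].T@np.array([(u-f['cx'])/f['f'],(v-f['cy'])/f['f'],1]); c=-f['R'].T@f['t']
    return c+d*(z-c[2])/d[2]
def proj(f,X):
    p=f['R']@np.array(X)+f['t']; return p[:2]/p[2]*f['f']+[f['cx'],f['cy']]
E
python3 - <<'E'
from h import *
print(telemetry.sense(), ctrl.pinch_z)
for n in('top','side'):
    f=grab(n,n+'0.png'); print(n,f['f'],f['cx'],f['cy'],-f['R'].T@f['t'],f['R'].round(3).tolist())
E
```

```text
pics
{'clock': 0.0, 'joint_positions': array([ 1.17870422e+00,  3.78068997e-01,  7.96427223e-02,  1.27438301e+00,
       -4.05414393e-06,  1.46049772e+00]), 'qd': array([ 0.00167533, -0.00183243, -0.00152535, -0.00061332, -0.00082679,
        0.00036416]), 'effort': array([-1.86806254e-03, -4.63606346e+01,  2.69873750e+01,  2.09193269e-02,
       -2.49414989e-04, -7.82921035e-06]), 'ee_pos': array([0.15969905, 0.55186161, 0.30296384]), 'eef_rot': array([-1.57057878,  0.00200117,  1.28900305]), 'wrist_force': array([-0.39139808, -0.24063326,  1.34383329]), 'torque': array([ 0.00399792,  0.02715862, -0.01955296]), 'width': 0.0854085992318665} 0.0539
top 429.8624682300387 319.93259533425265 198.6011055484615 [0.40696971 0.05284966 1.2324248 ] [[0.025, -0.999, 0.028], [-0.995, -0.028, -0.095], [0.096, -0.025, -0.995]]
side 486.3314410215332 324.3964322322408 198.84979856529228 [ 0.58002897 -1.29156807  0.82253846] [[0.998, 0.056, 0.024], [0.048, -0.486, -0.873], [-0.037, 0.872, -0.488]]
```

View pics/top0.png

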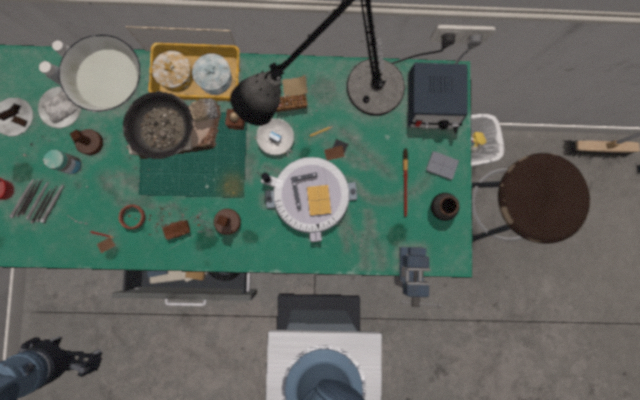

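View pics/side0.png

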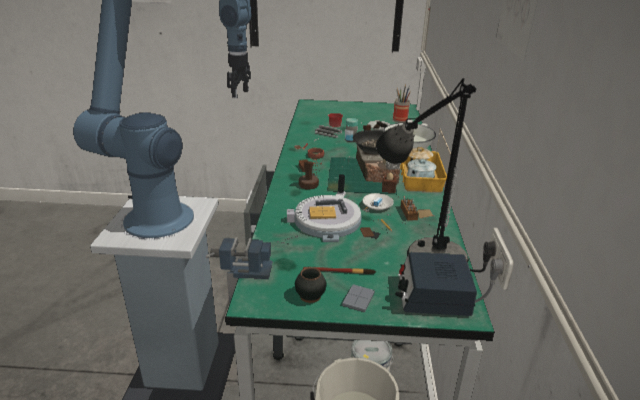

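Top view: the table is centred near (311,196), with the index block at (316,236), the handle at (267,178) and the brass plate at (318,200). The dolly is at (228,222), the jar at (445,207) and the brush at x≈405. I'll enlarge the crop.

Run:
```python
import cv2
a=cv2.imread('pics/top0.png')[140:270,200:370]
cv2.imwrite('pics/c1.png',cv2.resize(a,None,fx=4.6,fy=4.6,interpolation=cv2.INTER_CUBIC))
```

```text
(no output)
```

View pics/c1.png

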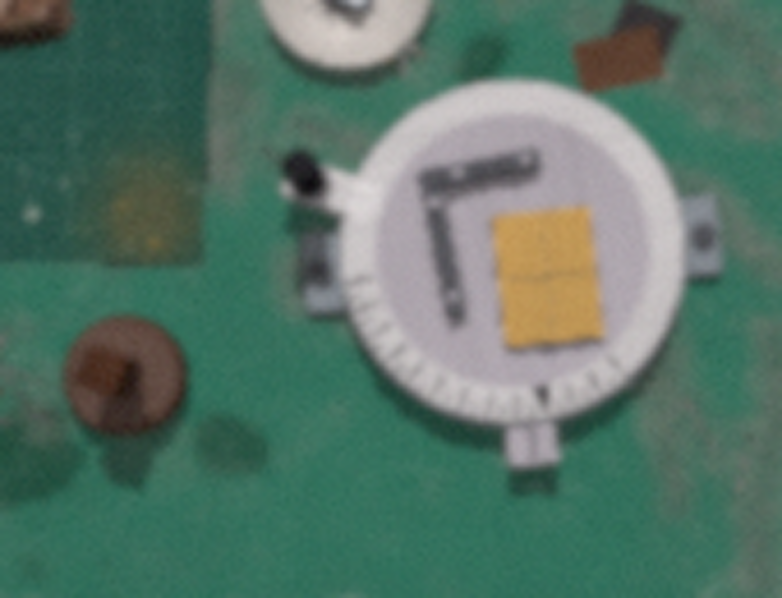

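The enlarged crop (4.6x) shows the arrowhead at (543,395), slightly counter-clockwise of the index line at (533,440). The handle is at upper left. The rail corner is at upper left, and the plate lies to its lower right. The dolly foot is centred near (126,375), with its head at (103,370). Next I'll measure these.

```bash
cat > meas.py <<'E'
from h import *
def table(f):
    im=cv2.cvtColor(f['color'],cv2.COLOR_RGB2HSV); out={}
    def crop(m,x0,x1,y0,y1):
        k=np.zeros_like(m);k[y0:y1,x0:x1]=m[y0:y1,x0:x1];return k
    def big(m): return max(cv2.findContours(m,cv2.RETR_EXTERNAL,cv2.CHAIN_APPROX_NONE)[0],key=cv2.contourArea)
    H,S,V=[im[...,i].astype(int) for i in range(3)]
    # disc: not green, pale
    w=crop((((S<45)&(V>120))*255).astype('uint8'),262,352,150,240)
    w=cv2.morphologyEx(cv2.morphologyEx(w,cv2.MORPH_CLOSE,np.ones((5,5))),cv2.MORPH_OPEN,cv2.getStructuringElement(2,(21,21)))
    (c,ax,a)=cv2.fitEllipse(cv2.convexHull(big(w))); C=cast(f,*c,.034); out['C']=C
    print('disc px',c,ax,'world',C.round(4),'diam',max(ax)*(np.linalg.norm(C+f['R'].T@f['t']))/f['f'])
    y=crop((((H>12)&(H<32)&(S>90)&(V>110))*255).astype('uint8'),270,350,155,235)
    r=cv2.minAreaRect(big(y)); P=np.array([cast(f,*q,.044)[:2] for q in cv2.boxPoints(r)])
    e=[P[1]-P[0],P[2]-P[1]]; e.sort(key=np.linalg.norm)
    l=e[1]*np.sign(e[1][0]); out['P']=P.mean(0); out['pa']=np.arctan2(l[1],l[0])
    print('plate',out['P'].round(4),'size',[np.linalg.norm(q).round(4) for q in e],'ang',np.degrees(out['pa']))
    d=crop(((V<95)*255).astype('uint8'),285,330,168,215)
    d=cv2.dilate(d,np.ones((2,2)));cs=[q for q in cv2.findContours(d,0,1)[0] if cv2.contourArea(q)>15]
    for q in cs:
        r=cv2.minAreaRect(q);print('rail part',[cast(f,*k,.048)[:2].round(3).tolist() for k in cv2.boxPoints(r)])
    return out
if __name__=='__main__':
    f=grab('top'); o=table(f); im=cv2.cvtColor(f['color'],cv2.COLOR_RGB2HSV); rgb=f['color'].astype(int)
    V=im[...,2]
    def sub(a,b,c,d,cond):
        m=np.zeros(V.shape,bool);m[c:d,a:b]=cond[c:d,a:b];v,u=np.nonzero(m);return u,v
    u,v=sub(255,278,168,190,V<55);print('handle',len(u),u.mean(),v.mean(),cast(f,u.mean(),v.mean(),.098))
    u,v=sub(305,330,230,246,(im[...,1]<50)&(V>120));print('index blk',u.mean(),v.mean(),cast(f,u.mean(),v.mean(),.034))
    br=(rgb[...,0]>rgb[...,1]+3)
    m=np.zeros(V.shape,'uint8');m[205:242,208:245]=br[205:242,208:245]*255
    m=cv2.morphologyEx(m,cv2.MORPH_OPEN,np.ones((3,3)))
    c=max(cv2.findContours(m,0,1)[0],key=cv2.contourArea);e=cv2.fitEllipse(cv2.convexHull(c))
    print('foot',e,cast(f,*e[0],.022),'circle px exp',72*f['f']/1222)
    S=im[...,1]
    u,v=sub(214,232,212,230,(rgb[...,0]-rgb[...,2]>45));print('head',len(u),u.mean(),v.mean(),cast(f,u.mean(),v.mean(),.096))
    q=cv2.resize(f['color'][205:242,208:245],None,fx=10,fy=10,interpolation=2)
    g=grab('side');s=cv2.resize(g['color'][150:240,280:370],None,fx=4.1,fy=4.1,interpolation=2)
    cv2.imwrite('pics/c2.png',cv2.cvtColor(np.hstack([q[:369,:369],s[:369,:369]]),cv2.COLOR_RGB2BGR))
E
python3 meas.py
```

```text
disc px (292.2594909667969, 202.76629638671875) (36.33112716674805, 54.65699005126953) world [0.5082 0.0997 0.034 ] diam 0.1530379910392098
plate [0.5175 0.0268] size [np.float64(0.0582), np.float64(0.0792)] ang 7.640713267116814
rail part [[0.553, 0.098], [0.555, 0.089], [0.511, 0.079], [0.509, 0.088]]
rail part [[0.576, 0.101], [0.59, 0.037], [0.577, 0.034], [0.562, 0.098]]
handle 46 265.69565217391306 177.34782608695653 [0.56855596 0.16968526 0.098     ]
index blk 314.5112781954887 234.68421052631578 [0.42091628 0.03518803 0.034     ]
foot ((226.6880340576172, 221.3730926513672), (24.876794815063477, 25.49187660217285), 72.88349151611328) [0.45194755 0.28170576 0.022     ] circle px exp 25.327412203406535
head 0 nan nan [nan nan nan]meas.py:36: RuntimeWarning: Mean of empty slice.
  u,v=sub(214,232,212,230,(rgb[...,0]-rgb[...,2]>45));print('head',len(u),u.mean(),v.mean(),cast(f,u.mean(),v.mean(),.096))
  ret = ret.dtype.type(ret / rcount)
```

View pics/c2.png

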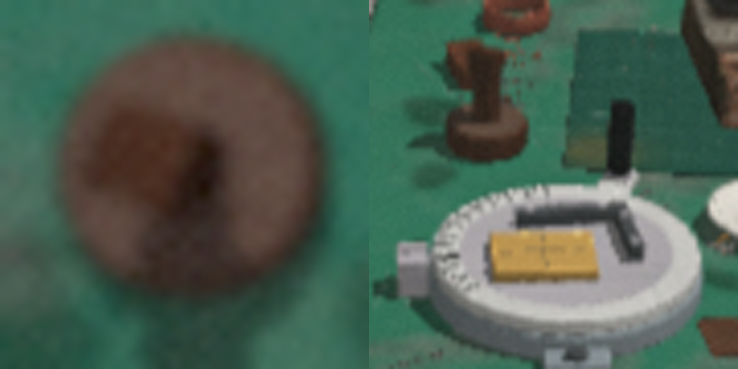

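The crop shows the dolly foot round and centred. The head is a rotated rectangle near (143,155) in the 10x crop. The side view agrees, with the wood block standing behind the dolly. Still missing are the head angle and a better disc centre.

Run:
```python
from h import *
f=grab('top'); rgb=f['color'].astype(float)
g=cv2.GaussianBlur(f['color'],(0,0),.7); q=cv2.resize(g[205:242,208:245],None,fx=10,fy=10,interpolation=2).astype(int)
d=q[...,0]-q[...,2]; sat=d*100//np.maximum(q[...,0],1)
print(q[155,143],q[155,250],q[230,190],q[155,205])
for th in (35,42,48):
    m=((sat>th)&(q[...,0]>50)&(q[...,0]>q[...,1]+8)).astype('uint8')*255; m=cv2.morphologyEx(m,2,np.ones((9,9)))
    c=max(cv2.findContours(m,0,1)[0],key=cv2.contourArea);r=cv2.minAreaRect(c)
    P=np.array([cast(f,207.55+k[0]/10,204.55+k[1]/10,.096)[:2] for k in cv2.boxPoints(r)])
    e=[P[1]-P[0],P[2]-P[1]];print(th,P.mean(0).round(4),[(np.linalg.norm(k).round(4),np.degrees(np.arctan2(k[1],k[0])).round(1)%180) for k in e])
C=cast(f,311.7,194.9,.034);print('C',C)
# disc edge by radial search green->pale
ch=rgb[...,0]-rgb[...,1]
pts=[]
for a in np.radians(np.arange(0,360,4)):
    X=[C+[r*np.cos(a),r*np.sin(a),0] for r in np.arange(.09,.125,.0005)]
    uv=np.array([proj(f,x) for x in X],'float32'); v=cv2.remap(ch.astype('float32'),uv[:,:1],uv[:,1:],1).ravel()
    i=np.argmin(np.diff(cv2.GaussianBlur(v[:,None],(1,0),0,sigmaX=1,sigmaY=3).ravel()) if 0 else np.convolve(np.diff(v),np.ones(7),'valid'));pts.append(X[i+3][:2])
pts=np.array(pts)
for _ in range(5):
    A=np.c_[2*pts,np.ones(len(pts))];s=np.linalg.lstsq(A,(pts**2).sum(1),rcond=None)[0];R=np.sqrt(s[2]+s[0]**2+s[1]**2)
    e=abs(np.linalg.norm(pts-s[:2],axis=1)-R);pts=pts[e<max(2*np.median(e),.001)]
print('fit',s[:2],R,len(pts))
```

```text
[75 47 32] [96 74 65] [56 43 38] [46 29 24]
35 [0.452  0.2794] [(np.float64(0.0293), np.float64(160.1)), (np.float64(0.0324), np.float64(68.9))]
42 [0.4517 0.2795] [(np.float64(0.0241), np.float64(160.1)), (np.float64(0.0271), np.float64(68.9))]
48 [0.4513 0.2791] [(np.float64(0.0205), np.float64(160.0)), (np.float64(0.0234), np.float64(68.9))]
C [0.53178772 0.04597487 0.034     ]
fit [0.53306469 0.04744759] 0.10756104611948743 54
```

Emit:
{"name": "drive_tool", "arguments": {"slide": [[0,0.2,0],[0,0.2,0],[0,0.2,0],[0,0.2,0],[0,0.2,0],[0,0.2,0],[0,0.2,0],[0,0.2,0],[0,0.2,0],[0,0.2,0],[0,0.2,0],[0,0.2,0]], "twist": [-1,-1,-1,-1,-1,-1,-1,-1,-1,-1,-1,-1], "grip": 1}}

```text
clock: 1.25
ee_pos: [0.1598, 0.5522, 0.2315]
eef_rot: [-1.571, 0.0, 2.13]
wrist_force: [-0.6, -0.5, 0.8]
width: 0.0855
```

Emit:
{"name": "drive_tool", "arguments": {"slide": [[0,0,0],[0,0,0],[0,0,0],[0,0,0],[0,0,0],[0,0,0],[0,0,0],[0,0,0],[0,0,0],[0,0,0],[0,0,0]], "twist": [-1,-1,-1,-1,-1,-1,-1,-1,-1,-0.5,0]}}

```text
clock: 2.17
ee_pos: [0.1599, 0.5523, 0.2318]
eef_rot: [-1.571, -0.0, 2.79]
wrist_force: [0.2, 1.0, 0.1]
width: 0.0854
```

Emit:
{"name": "drive_tool", "arguments": {"slide": [[-1,0,0.4],[-1,0,0.4],[-1,0,0.4],[-1,0,0.4],[-1,0,0.4],[-1,0,0.4],[-1,0,0.4],[-1,0,0.4],[-1,0,0.4],[-1,0,0.4],[-1,0,0.4],[-1,0,0.4]], "twist": [0,0,0,0,0,0,0,0,0,0,0,0]}}

```text
clock: 3.17
ee_pos: [0.4493, 0.2919, 0.232]
eef_rot: [-1.571, 0.0, 2.789]
wrist_force: [0.7, -0.3, -0.4]
width: 0.0852
```

Emit:
{"name": "drive_tool", "arguments": {"slide": [[0,0,0],[0,0,0],[0,0,0]], "twist": [0,0,0]}}

```text
clock: 3.42
ee_pos: [0.4479, 0.2932, 0.2317]
eef_rot: [-1.571, -0.001, 2.789]
wrist_force: [0.1, 1.0, 0.1]
width: 0.0853
```

Emit:
{"name": "drive_tool", "arguments": {"slide": [[-0.27,0,0.36],[0,0.4,0],[0,0.4,0],[0,0.4,0],[0,0.4,0],[0,0.5,0],[0,0.5,0],[0,0.5,0],[0,0.5,0],[0,0.3,0],[0,0.2,0],[0,0,0]], "twist": [0,0,0,0,0,0,0,0,0,0,0,0]}}

```text
clock: 4.42
ee_pos: [0.4508, 0.2805, 0.1078]
eef_rot: [-1.569, -0.002, 2.791]
wrist_force: [-0.6, -0.5, -0.7]
width: 0.0852
```

Emit:
{"name": "drive_tool", "arguments": {"slide": [[0,0,0],[0,0,0],[0,0,0],[0,0,0],[0,0,0],[0,0,0],[0,0,0],[0,0,0],[0,0,0],[0,0,0]], "twist": [0,0,0,0,0,0,0,0,0,0], "grip": -1}}

```text
clock: 5.25
ee_pos: [0.4523, 0.2805, 0.1097]
eef_rot: [-1.572, 0.0, 2.79]
wrist_force: [-1.2, -1.7, 5.8]
width: 0.0229
```

Emit:
{"name": "drive_tool", "arguments": {"slide": [[0,-0.5,0],[0,-1,0],[0,-0.85,0],[0,0,0],[0,0,0],[0,0,0],[0,0,0],[0,0,0],[0,0,0],[0,0,0],[0,0,0],[0,0,0]], "twist": [0,0,0,-0.5,-1,-1,-1,-1,-1,-1,-1,-0.6]}}

```text
clock: 6.25
ee_pos: [0.4518, 0.2799, 0.1789]
eef_rot: [-1.57, -0.001, -2.925]
wrist_force: [0.4, 0.5, -2.2]
width: 0.023
```

Emit:
{"name": "drive_tool", "arguments": {"slide": [[-0.02,0,0.5],[-0.02,0,1],[-0.02,0,1],[-0.02,0,1],[-0.02,0,1],[-0.02,0,1],[-0.02,0,1],[-0.02,0,1],[-0.02,0,1],[-0.02,0,1],[-0.02,0,1],[-0.02,0,1]], "twist": [0,0,0,0,0,0,0,0,0,0,0,0]}}

```text
clock: 7.25
ee_pos: [0.5321, -0.0569, 0.1789]
eef_rot: [-1.571, -0.001, -2.928]
wrist_force: [1.0, 0.0, -2.5]
width: 0.0229
```

Emit:
{"name": "drive_tool", "arguments": {"slide": [[0,0,0],[0,0,0],[0,0,0]], "twist": [0,0,0]}}

```text
clock: 7.5
ee_pos: [0.5318, -0.0551, 0.1788]
eef_rot: [-1.572, -0.001, -2.928]
wrist_force: [0.0, -0.1, -2.6]
width: 0.023
```

Run:
```python
from h import *
s=telemetry.sense();print(s['ee_pos'],s['eef_rot'],s['wrist_force'],s['width'],s['joint_positions'])
t=grab('top');f=grab('side')
a=cv2.resize(t['color'][150:240,260:360],None,fx=4,fy=4,interpolation=2);p=proj(f,s['ee_pos']);print(p)
b=cv2.resize(f['color'][140:230,270:370],None,fx=4,fy=4,interpolation=2)
cv2.imwrite('pics/c3.png',cv2.cvtColor(np.hstack([a,b]),4))
```

```text
[ 0.53175553 -0.05514823  0.17884753] [-1.57203300e+00 -1.28355307e-03 -2.92824245e+00] [ 0.02784251 -0.07970417 -2.58002979] 0.02296710908505876 [-2.22283263e-01  3.68791201e-01 -2.66406249e-01  9.37284404e-01
  5.79528086e-04 -2.00642949e+00]
[326.0663621  184.31365505]
```

View pics/c3.png

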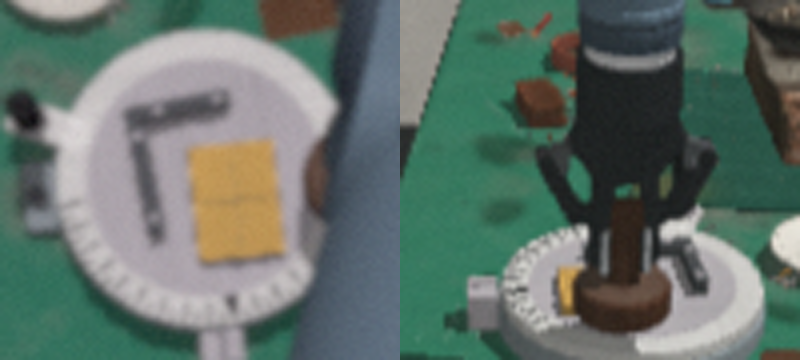

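The dolly is held upright over the -y side of the plate and the view is clear. Next I lower it and push toward +y of the disc.

Emit:
{"name": "drive_tool", "arguments": {"slide": [[-0.1,0.3,0],[0,0.5,0],[0,0.25,0],[0,0,0],[0,0,-0.2],[0,0,-0.2],[0,0,-0.1],[0,0,0],[0,0,0]], "twist": [0,0,0,0,0,0,0,0,0]}}

```text
clock: 8.35
ee_pos: [0.5324, -0.0397, 0.1484]
eef_rot: [-1.571, 0.001, -2.927]
wrist_force: [-0.6, -0.4, -2.4]
width: 0.023
```

Emit:
{"name": "drive_tool", "arguments": {"slide": [[0,0,-0.1],[0,0,-0.1],[0,0,-0.1],[0,0,-0.1],[0,0,-0.1],[0,0,-0.05],[0,0,0],[0,0,0]], "twist": [0,0,0,0,0,0,0,0]}}

```text
clock: 9.02
ee_pos: [0.5287, -0.0237, 0.1479]
eef_rot: [-1.571, 0.0, -2.927]
wrist_force: [0.4, -0.5, -1.6]
width: 0.0228
```

Run:
```python
from meas import *
s=telemetry.sense();C=np.array([.5325,.0465]);d=s['ee_pos'][:2]-C;a=np.radians(12.5);R=np.array([[np.cos(a),np.sin(a)],[-np.sin(a),np.cos(a)]])
print('tool disc frame',R@d,s['ee_pos'],s['wrist_force'])
f=grab('top')
o=table(f);print('plate disc frame',R@(o['P']-C))
```

```text
tool disc frame [-0.01889562 -0.06772254] [ 0.52871012 -0.02370701  0.14791132] [ 0.35217832 -0.54408943 -1.62110165]
disc px (288.2418212890625, 200.7525634765625) (30.811912536621094, 47.631103515625) world [0.5135 0.1111 0.034 ] diam 0.13347175751559234
plate [0.5129 0.0413] size [np.float64(0.0604), np.float64(0.0793)] ang 10.815550829214942
rail part [[0.476, 0.018], [0.54, 0.009], [0.538, -0.006], [0.474, 0.003]]
rail part [[0.553, 0.098], [0.555, 0.09], [0.51, 0.08], [0.508, 0.088]]
rail part [[0.576, 0.101], [0.591, 0.037], [0.578, 0.034], [0.563, 0.098]]
rail part [[0.607, 0.017], [0.607, -0.003], [0.557, -0.004], [0.556, 0.015]]
plate disc frame [-0.02024617 -0.00084345]
```

Emit:
{"name": "drive_tool", "arguments": {"slide": [[0,0,-0.05],[0,0,-0.05],[0,0,-0.05],[0,0,0]], "twist": [0,0,0,0]}}

```text
clock: 9.4
ee_pos: [0.5275, -0.0192, 0.1478]
eef_rot: [-1.571, -0.0, -2.927]
wrist_force: [0.8, -1.0, -2.2]
width: 0.0225
```

Emit:
{"name": "drive_tool", "arguments": {"slide": [[0,0,-0.03],[0,0,-0.03],[0,0,0],[0,0,0]], "twist": [0,0,0,0]}}

```text
clock: 9.73
ee_pos: [0.5273, -0.0178, 0.1479]
eef_rot: [-1.571, -0.0, -2.928]
wrist_force: [0.9, -3.0, -2.4]
width: 0.0228
```

Emit:
{"name": "drive_tool", "arguments": {"slide": [[0,0,-0.03],[0,0,0],[0,0,0],[0,0,0]], "twist": [0,0,0,0]}}

```text
clock: 10.07
ee_pos: [0.5274, -0.0173, 0.148]
eef_rot: [-1.57, 0.0, -2.928]
wrist_force: [1.3, -4.5, -2.5]
width: 0.0228
```

Emit:
{"name": "drive_tool", "arguments": {"slide": [[0,0,-0.03],[0,0,0],[0,0,0],[0,0,0]], "twist": [0,0,0,0]}}

```text
clock: 10.4
ee_pos: [0.5278, -0.0168, 0.1481]
eef_rot: [-1.569, 0.001, -2.928]
wrist_force: [2.1, -5.2, -2.7]
width: 0.0229
```

Emit:
{"name": "drive_tool", "arguments": {"slide": [[0,0,0.3],[0,0,0.6],[0,-0.7,0.2],[0.5,0,0],[1,0,0],[1,0,0],[0.6,0,0],[0,0,-0.5],[0,0,-1],[0,0,-1],[0,0,-0.8],[0,0,0]], "twist": [0,0,0,0,0,0,0,0,0,0,0,0]}}

```text
clock: 11.4
ee_pos: [0.4193, 0.0326, 0.1683]
eef_rot: [-1.577, -0.003, -2.923]
wrist_force: [-0.6, 0.2, -3.5]
width: 0.0231
```

Emit:
{"name": "drive_tool", "arguments": {"slide": [[0,0.3,0],[0,0.4,0],[0,0,0],[0,0,0]], "twist": [0,0,0,0]}}

```text
clock: 11.73
ee_pos: [0.4212, 0.0284, 0.1469]
eef_rot: [-1.572, -0.002, -2.929]
wrist_force: [-0.1, -0.3, -3.0]
width: 0.023
```

```bash
cat > st.py <<'E'
from meas import *
s=telemetry.sense();C=np.array([.5325,.0465]);d=s['ee_pos'][:2]-C;a=np.radians(12.5);R=np.array([[np.cos(a),np.sin(a)],[-np.sin(a),np.cos(a)]])
print('tool disc frame',R@d,s['ee_pos'],s['wrist_force'])
f=grab('top','last.png')
o=table(f);print('plate disc frame',R@(o['P']-C))
E
python3 st.py
```

```text
tool disc frame [-0.11257032  0.00637469] [0.42121831 0.02835891 0.14694985] [-0.07987511 -0.25086894 -3.02330761]
disc px (330.1590881347656, 182.8726043701172) (32.149436950683594, 53.769771575927734) world [ 0.5672 -0.005   0.034 ] diam 0.15141383832511335
plate [0.5265 0.0525] size [np.float64(0.0473), np.float64(0.0599)] ang -78.84853999721746
rail part [[0.474, 0.094], [0.497, 0.084], [0.493, 0.075], [0.47, 0.085]]
rail part [[0.552, 0.1], [0.555, 0.09], [0.51, 0.076], [0.507, 0.087]]
rail part [[0.576, 0.101], [0.591, 0.037], [0.577, 0.034], [0.562, 0.098]]
plate disc frame [-0.00453361  0.00718336]
```

Emit:
{"name": "drive_tool", "arguments": {"slide": [[-0.2,0,0],[-0.2,0,0],[-0.1,0,0],[-0.1,0,0],[-0.1,0,0],[-0.1,0,0],[-0.1,0,0],[-0.1,0,0],[-0.1,0,0],[-0.1,0,0],[0,0,0],[0,0,0]], "twist": [0,0,0,0,0,0,0,0,0,0,0,0]}}

```text
clock: 12.78
ee_pos: [0.4582, 0.0367, 0.1481]
eef_rot: [-1.571, 0.002, -2.927]
wrist_force: [-0.2, -0.2, -2.6]
width: 0.0225
```

Emit:
{"name": "drive_tool", "arguments": {"slide": [[-0.05,0,0],[-0.05,0,0],[0,0,0],[0,0,0]], "twist": [0,0,0,0]}}

```text
clock: 13.12
ee_pos: [0.46, 0.0371, 0.1479]
eef_rot: [-1.571, -0.0, -2.928]
wrist_force: [-1.9, -0.6, -0.6]
width: 0.023
```

Emit:
{"name": "drive_tool", "arguments": {"slide": [[-0.04,0,0],[0,0,0],[0,0,0],[0,0,0]], "twist": [0,0,0,0]}}

```text
clock: 13.45
ee_pos: [0.4614, 0.0373, 0.1479]
eef_rot: [-1.571, 0.0, -2.928]
wrist_force: [-2.2, 0.5, -0.4]
width: 0.0229
```

Emit:
{"name": "drive_tool", "arguments": {"slide": [[-0.04,0,0],[0,0,0],[0,0,0],[0,0,0]], "twist": [0,0,0,0]}}

```text
clock: 13.78
ee_pos: [0.4627, 0.0375, 0.1479]
eef_rot: [-1.571, 0.0, -2.928]
wrist_force: [-1.2, -0.7, -1.7]
width: 0.0229
```

Emit:
{"name": "drive_tool", "arguments": {"slide": [[-0.04,0,0],[0,0,0],[0,0,0],[0,0,0]], "twist": [0,0,0,0]}}

```text
clock: 14.12
ee_pos: [0.4639, 0.0378, 0.1479]
eef_rot: [-1.571, 0.0, -2.928]
wrist_force: [-1.1, -1.7, -2.1]
width: 0.0228
```

Emit:
{"name": "drive_tool", "arguments": {"slide": [[-0.04,0,0],[0,0,0],[0,0,0],[0,0,0]], "twist": [0,0,0,0]}}

```text
clock: 14.45
ee_pos: [0.4647, 0.038, 0.1479]
eef_rot: [-1.571, -0.0, -2.928]
wrist_force: [-3.1, -0.1, -0.4]
width: 0.0229
```

```bash
python3 st.py
```

```text
tool disc frame [-0.06803049  0.00638969] [0.46469912 0.03801373 0.14786594] [-3.08748177 -0.11921818 -0.38401803]Traceback (most recent call last):
  File "st.py", line 5, in <module>
    o=table(f);print('plate disc frame',R@(o['P']-C))
  File "meas.py", line 11, in table
    (c,ax,a)=cv2.fitEllipse(cv2.convexHull(big(w))); C=cast(f,*c,.034); out['C']=C
                                           ~~~^^^
  File "meas.py", line 6, in big
    def big(m): return max(cv2.findContours(m,cv2.RETR_EXTERNAL,cv2.CHAIN_APPROX_NONE)[0],key=cv2.contourArea)
                       ~~~^^^^^^^^^^^^^^^^^^^^^^^^^^^^^^^^^^^^^^^^^^^^^^^^^^^^^^^^^^^^^^^^^^^^^^^^^^^^^^^^^^^^
ValueError: max() iterable argument is empty
```

Emit:
{"name": "drive_tool", "arguments": {"slide": [[-0.04,0,0],[0,0,0],[0,0,0],[0,0,0]], "twist": [0,0,0,0]}}

```text
clock: 14.83
ee_pos: [0.465, 0.0381, 0.1476]
eef_rot: [-1.571, -0.002, -2.928]
wrist_force: [-5.3, -1.0, 1.2]
width: 0.023
```

Emit:
{"name": "drive_tool", "arguments": {"slide": [[-0.04,0,0],[0,0,0],[0,0,0],[0,0,0]], "twist": [0,0,0,0]}}

```text
clock: 15.17
ee_pos: [0.4653, 0.0383, 0.1474]
eef_rot: [-1.571, -0.004, -2.928]
wrist_force: [-6.9, -1.1, 2.2]
width: 0.0235
```

Emit:
{"name": "drive_tool", "arguments": {"slide": [[0.2,0,0],[0.6,0,0],[0.6,0,0],[0,-0.8,0],[0,0,0.8],[0,0,1],[0,0,1],[0,0,0.7],[-0.8,0,0],[-1,0,0],[-0.9,0,0],[-0.4,0,0]], "twist": [0,0,0,0,0,0,0,0,0,0,0,0]}}

```text
clock: 16.17
ee_pos: [0.5441, -0.0534, 0.1728]
eef_rot: [-1.569, 0.007, -2.928]
wrist_force: [0.8, -0.6, -2.6]
width: 0.0231
```

Emit:
{"name": "drive_tool", "arguments": {"slide": [[0,0,0],[0,0,0],[0,0,0]], "twist": [0,0,0]}}

```text
clock: 16.42
ee_pos: [0.5387, -0.0532, 0.1717]
eef_rot: [-1.571, -0.0, -2.928]
wrist_force: [-0.6, 0.4, -2.5]
width: 0.0229
```

```bash
sed -i "s/^    (c,ax,a)=.*$//; s/^    print('disc px.*$//" meas.py; python3 st.py; python3 -c "
import cv2
cv2.imwrite('pics/c4.png',cv2.resize(cv2.imread('pics/last.png')[150:245,260:360],None,fx=6,fy=6,interpolation=2))"
```

```text
tool disc frame [-0.01548532 -0.09870715] [ 0.53874588 -0.05321904  0.17173325] [-0.56492656  0.39184179 -2.49892333]
plate [0.5382 0.0552] size [np.float64(0.0596), np.float64(0.0813)] ang 13.47590852459926
rail part [[0.553, 0.098], [0.555, 0.089], [0.51, 0.08], [0.508, 0.089]]
rail part [[0.581, 0.076], [0.589, 0.048], [0.58, 0.045], [0.572, 0.073]]
plate disc frame [0.00745541 0.00726857]
```

View pics/c4.png

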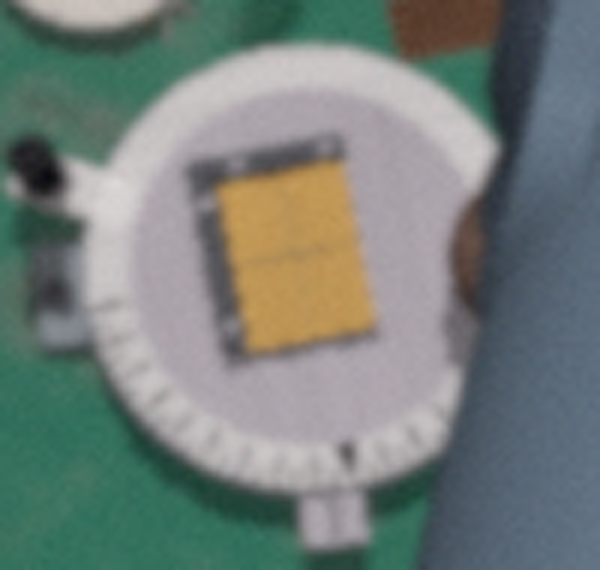

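The plate is against both rails in this view: rails at left and top, with no visible gap. I'll give a gentle confirming push in +y at the plate's middle.

Emit:
{"name": "drive_tool", "arguments": {"slide": [[-0.6,0.4,0],[0,0.4,0],[0,0,0],[0,0,-0.3],[0,0,-0.4],[0,0,-0.3],[0,0,-0.1],[0,0,-0.1],[0,0,0],[0,0,0]], "twist": [0,0,0,0,0,0,0,0,0,0]}}

```text
clock: 17.3
ee_pos: [0.5494, -0.0141, 0.1482]
eef_rot: [-1.57, 0.001, -2.927]
wrist_force: [-0.0, -0.2, -1.8]
width: 0.0232
```

Emit:
{"name": "drive_tool", "arguments": {"slide": [[0,0,-0.03],[0,0,-0.03],[0,0,0],[0,0,0]], "twist": [0,0,0,0]}}

```text
clock: 17.63
ee_pos: [0.549, -0.0127, 0.1479]
eef_rot: [-1.571, 0.0, -2.928]
wrist_force: [0.5, 0.2, -3.1]
width: 0.0226
```

Emit:
{"name": "drive_tool", "arguments": {"slide": [[0,0,-0.04],[0,0,0],[0,0,0],[0,0,0]], "twist": [0,0,0,0]}}

```text
clock: 17.97
ee_pos: [0.5489, -0.0121, 0.148]
eef_rot: [-1.569, 0.0, -2.928]
wrist_force: [1.2, -4.7, -1.5]
width: 0.0227
```

Emit:
{"name": "drive_tool", "arguments": {"slide": [[0,0,0.3],[0,0,0.5],[0,-0.3,0.4],[0,-0.8,0],[0.33,0,-0.5],[0.33,0,-1],[0.33,0,-1],[0.33,0,-1],[0,0,-1],[0,0,-1],[0,0,-1],[0,0,-1]], "twist": [0,0,0,0,0,0,0,0,0,0,0,0]}}

```text
clock: 18.97
ee_pos: [0.4695, 0.1662, 0.1817]
eef_rot: [-1.572, 0.001, -2.928]
wrist_force: [0.9, 0.5, -2.2]
width: 0.0229
```

Emit:
{"name": "drive_tool", "arguments": {"slide": [[0,0,-1],[0,0,-1],[0,0,-1],[0,0,-1],[0,0,-0.6],[0,0,0],[0,0.5,0],[0,0.7,0],[0,0.5,0],[0,0.3,0],[0,0.2,0],[0,0,0]], "twist": [0,0,0,0,0,0,0,0,0,0,0,0]}}

```text
clock: 19.97
ee_pos: [0.4401, 0.2991, 0.1141]
eef_rot: [-1.571, -0.002, -2.928]
wrist_force: [0.2, 0.1, -1.9]
width: 0.0229
```

Emit:
{"name": "drive_tool", "arguments": {"slide": [[0,0.08,0],[0,0.04,0],[0,0,0],[0,0,0]], "twist": [0,0,0,0]}}

```text
clock: 20.3
ee_pos: [0.441, 0.3001, 0.112]
eef_rot: [-1.571, 0.001, -2.928]
wrist_force: [-0.1, -0.9, -3.0]
width: 0.023
```

Emit:
{"name": "drive_tool", "arguments": {"slide": [[0,0.04,0],[0,0,0],[0,0,0],[0,0,0]], "twist": [0,0,0,0]}}

```text
clock: 20.63
ee_pos: [0.4405, 0.2999, 0.1102]
eef_rot: [-1.571, 0.0, -2.928]
wrist_force: [0.4, -0.0, -2.1]
width: 0.0227
```

Emit:
{"name": "drive_tool", "arguments": {"slide": [[0,0.03,0],[0,0.03,0],[0,0,0],[0,0,0]], "twist": [0,0,0,0]}}

```text
clock: 20.97
ee_pos: [0.4407, 0.2999, 0.1097]
eef_rot: [-1.571, 0.001, -2.928]
wrist_force: [-1.9, -2.4, 9.3]
width: 0.0228
```

Emit:
{"name": "drive_tool", "arguments": {"slide": [[0,0,0],[0,0,0],[0,0,0],[0,0,0],[0,0,0],[0,0,0],[0,0,0],[0,-0.2,0],[0,-0.4,0],[0,-0.8,0],[0,-1,0],[0,-1,0]], "twist": [0,0,0,0,0,0,0,0,0,0,0,0], "grip": 1}}

```text
clock: 21.97
ee_pos: [0.4399, 0.2995, 0.2113]
eef_rot: [-1.57, -0.002, -2.928]
wrist_force: [0.0, 0.1, 0.2]
width: 0.0854
```

```bash
python3 st.py
python3 - <<'E'
import cv2
from h import *
f=grab('top'); g=grab('side')
a=cv2.resize(f['color'][150:245,205:360],None,fx=4,fy=4,interpolation=2)
b=cv2.resize(g['color'][120:215,275:320],None,fx=4,fy=4,interpolation=2)
cv2.imwrite('pics/c5.png',cv2.cvtColor(np.hstack([a,b]),4))
V=f['color'].max(2); m=np.zeros(V.shape,bool);m[168:190,258:278]=V[168:190,258:278]<55;v,u=np.nonzero(m);print('handle',len(u),cast(f,u.mean(),v.mean(),.098))
E
```

```text
tool disc frame [-0.0356716   0.26702905] [0.43987829 0.29947865 0.21126311] [0.04487001 0.08717112 0.24985652]
plate [0.5381 0.0553] size [np.float64(0.0591), np.float64(0.0818)] ang 12.69600138469298
rail part [[0.553, 0.098], [0.555, 0.09], [0.51, 0.079], [0.508, 0.087]]
rail part [[0.585, 0.075], [0.586, 0.047], [0.578, 0.046], [0.577, 0.074]]
plate disc frame [0.00739898 0.00735317]
handle 45 [0.5683545  0.16975459 0.098     ]
```

View pics/c5.png

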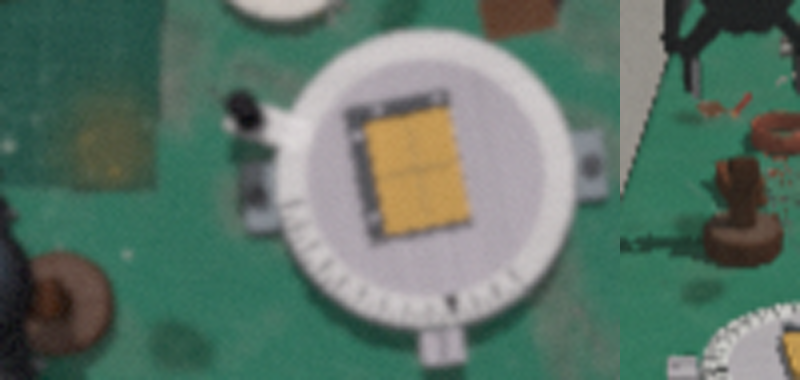

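The plate sits in the corner of the stop, the dolly stands upright, and the handle is at (0.568, 0.170). I'll go to the handle now.

Emit:
{"name": "drive_tool", "arguments": {"slide": [[0,0,0],[0,0,0],[0,0,0],[0,0,0],[0,0,0],[0,0,0],[0,0,0],[0,0,0],[-0.5,0,0.3],[-0.8,0,0.4],[-0.8,0,0.4],[-0.8,0,0.4]], "twist": [0.8,1,1,1,1,1,1,0.6,0,0,0,0]}}

```text
clock: 23.12
ee_pos: [0.5099, 0.2301, 0.2091]
eef_rot: [-1.57, -0.002, 2.84]
wrist_force: [0.1, 0.5, -0.3]
width: 0.0853
```

Emit:
{"name": "drive_tool", "arguments": {"slide": [[-0.8,0,0.4],[-0.8,0,0.4],[-0.6,0,0.4],[-0.27,0,0.13],[0,0,0],[0,0,0],[0,0,0]], "twist": [0,0,0,0,0,0,0]}}

```text
clock: 23.7
ee_pos: [0.5678, 0.1717, 0.2098]
eef_rot: [-1.571, -0.002, 2.84]
wrist_force: [-0.9, 0.1, 0.7]
width: 0.0855
```

Emit:
{"name": "drive_tool", "arguments": {"slide": [[0,0.3,0.05],[0,0.5,0],[0,0.5,0],[0,0.5,0],[0,0.5,0],[0,0.3,0],[0,0,0]], "twist": [0,0,0,0,0,0,0]}}

```text
clock: 24.28
ee_pos: [0.5661, 0.1697, 0.1297]
eef_rot: [-1.569, -0.004, 2.84]
wrist_force: [-0.4, 1.1, -0.3]
width: 0.0854
```

Emit:
{"name": "drive_tool", "arguments": {"slide": [[0,0,0],[0,0,0],[0,0,0],[0,0,0],[0,0,0],[0,0,0],[0,0,0],[0,0,0],[0,0,0],[0,0,0]], "twist": [0,0,0,0,0,0,0,0,0,0], "grip": -1}}

```text
clock: 25.12
ee_pos: [0.5697, 0.1693, 0.1335]
eef_rot: [-1.572, 0.003, 2.839]
wrist_force: [1.3, -0.1, 6.5]
width: 0.0208
```

Emit:
{"name": "drive_tool", "arguments": {"slide": [[0.212,0,0.005],[0.212,0,0.005],[0.212,0,0.005],[0.212,0,0.005],[0.212,0,0.005],[0.212,0,0.005],[0.212,0,0.005],[0.212,0,0.005],[0.212,0,0.005],[0.212,0,0.005],[0,0,0],[0,0,0]], "twist": [-0.7,-0.7,-0.7,-0.7,-0.7,-0.7,-0.7,-0.7,-0.7,-0.7,0,0]}}

```text
clock: 26.12
ee_pos: [0.5072, 0.1716, 0.1335]
eef_rot: [-1.566, 0.003, -2.956]
wrist_force: [1.4, -6.7, 5.5]
width: 0.0206
```

Run:
```python
from h import *
s=telemetry.sense();print(s['ee_pos'],s['wrist_force'])
for C in ([.5295,.0457],[.532,.0475],[.5343,.0493]):
    d=s['ee_pos'][:2]-C;e=np.array([.5697,.1693])-C;print(np.linalg.norm(d),np.linalg.norm(e),np.degrees(np.arctan2(d[1],d[0])-np.arctan2(e[1],e[0])))
f=grab('top','last.png')
cv2.imwrite('pics/c6.png',cv2.resize(cv2.cvtColor(f['color'],4)[170:250,275:350],None,fx=7,fy=7,interpolation=2))
```

```text
[0.50716114 0.17155157 0.13346142] [ 1.38988414 -6.72903621  5.46255811]
0.1278187842807258 0.12997307413460685 28.082001012903277
0.12651387391032612 0.12750109803448753 28.521152354758225
0.12522764640159767 0.12511258929460298 28.952293403507827
```

View pics/c6.png

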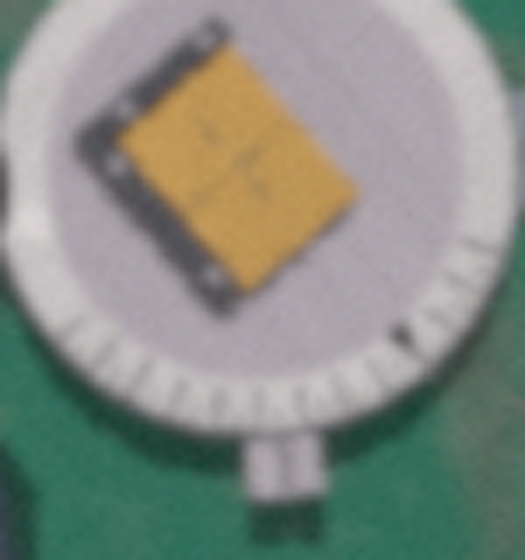

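The plate stays home. The arrowhead is now at (403,335) and the index line at (290,465). I'll unwrap the rim to read the scale.

```bash
cat > unw.py <<'E'
from h import *
import sys
from scipy.signal import find_peaks
f=grab('top','last.png'); C=np.array([.532,.0475])
fs=[f]+[grab('top') for _ in range(5)]
g=np.mean([cv2.cvtColor(k['color'],cv2.COLOR_RGB2GRAY).astype('float32') for k in fs],0).astype('float32')
th=np.radians(np.arange(140,240,.125)); rr=np.arange(.080,.124,.0004)
mp=np.array([[proj(f,[C[0]+r*np.cos(t),C[1]+r*np.sin(t),.034]) for t in th] for r in rr],'float32')
U=cv2.remap(g,mp[...,0],mp[...,1],cv2.INTER_CUBIC)
V=np.clip((U-60)*1.3,0,255).astype('uint8');V=np.flipud(V);V=cv2.resize(V,(800,440))
cv2.imwrite('pics/'+sys.argv[1],V)
for r0,r1 in((.093,.097),(.097,.101),(.101,.105),(.110,.118)):
    p=U[(rr>=r0)&(rr<r1)].mean(0); p=p-cv2.GaussianBlur(p[:,None],(0,0),40).ravel()
    k,_=find_peaks(-p,prominence=2.5);print(r0,[(round(float(np.degrees(th[i])),1),int(p[i])) for i in k])
E
python3 unw.py u1.png
```

```text
0.093 [(141.4, -9), (151.4, -11), (162.0, -7), (172.0, -10), (181.9, -7), (186.4, 1), (192.8, -7), (203.0, -11), (213.2, -7), (223.6, -23), (233.9, -11)]
0.097 [(141.1, -7), (146.8, 1), (151.2, -11), (161.9, -8), (166.6, 0), (172.1, -5), (176.6, -4), (181.8, -3), (187.4, 0), (193.1, -6), (203.2, -9), (213.5, -9), (223.8, -14), (234.0, -6), (238.6, -2)]
0.101 [(146.5, 0), (151.6, -10), (162.0, -5), (176.5, -13), (186.8, 1), (197.4, -6), (203.9, -6), (214.4, -6), (224.5, -4), (233.6, -2)]
0.11 [(147.8, -1), (176.8, -29), (187.4, -1), (197.4, -27), (210.4, -3), (229.2, -2)]
```

View pics/u1.png

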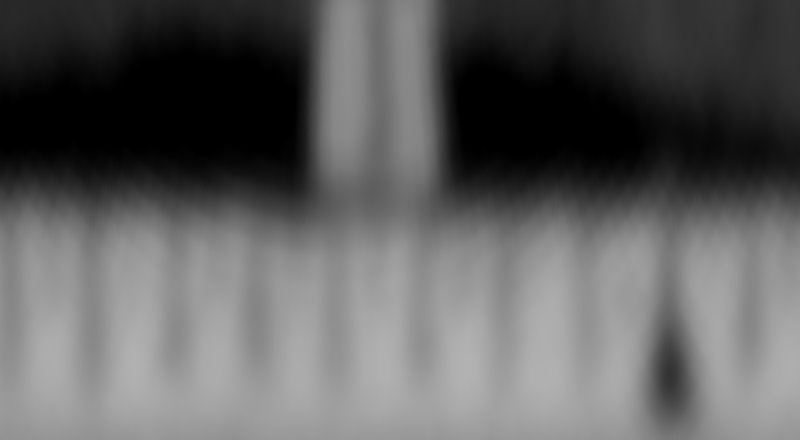

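The unwrap shows long lines at 192.8° (30) and 181.9° (40), with the index line at 187.2°, so the reading is about 35.1°. It needs +4.9° more.

Emit:
{"name": "drive_tool", "arguments": {"slide": [[0.18,0,0.004],[0.18,0,0.004],[0,0,0],[0,0,0],[0,0,0]], "twist": [-0.6,-0.6,0,0,0]}}

```text
clock: 26.88
ee_pos: [0.4972, 0.1689, 0.1335]
eef_rot: [-1.565, 0.003, -2.873]
wrist_force: [4.6, -7.3, 3.9]
width: 0.0208
```

```bash
python3 unw.py u2.png
```

```text
0.093 [(146.1, -12), (156.5, -5), (161.2, 0), (166.6, -10), (176.9, -8), (181.5, 0), (186.8, -5), (197.4, -5), (202.6, -1), (207.8, -5), (217.9, -9), (228.2, -22), (238.8, -10)]
0.097 [(146.1, -8), (152.1, 0), (156.2, -4), (161.2, -3), (166.6, -8), (176.9, -6), (181.6, -5), (186.5, -1), (197.4, -6), (203.0, 0), (207.9, -3), (212.6, -1), (217.9, -8), (228.2, -15), (238.5, -11)]
0.101 [(146.0, -4), (155.5, -2), (160.8, -1), (166.9, -6), (177.8, -6), (196.9, -12), (207.8, -4), (218.4, -7), (228.4, -6), (238.0, -7)]
0.11 [(145.5, -2), (176.9, -31), (187.4, -1), (197.4, -27), (217.8, -3), (229.6, -1)]
```

Reading is about 39.9°. Now release, lift off and move away.

Emit:
{"name": "drive_tool", "arguments": {"slide": [[0,0,0],[0,0,0],[0,0,0],[0,0,0],[0,0,0],[0,0,0],[0,0,0],[0,-0.3,0],[0,-0.6,0],[0,-1,0],[0,-1,0],[0,-0.5,0]], "twist": [0,0,0,0,0,0,0,0,0,0,0,0], "grip": 1}}

```text
clock: 28.18
ee_pos: [0.4964, 0.1709, 0.2385]
eef_rot: [-1.571, 0.005, -2.872]
wrist_force: [0.2, 0.5, 0.7]
width: 0.0854
```

```bash
python3 unw.py u3.png
python3 - <<'E'
from meas import *
f=grab('top');o=table(f);C=np.array([.532,.0475])
a=np.radians(12.5+33.2);R=np.array([[np.cos(a),np.sin(a)],[-np.sin(a),np.cos(a)]]);print('plate disc frame',R@(o['P']-C))
A=cv2.resize(f['color'][150:245,190:350],None,fx=5,fy=5,interpolation=2);cv2.imwrite('pics/c7.png',cv2.cvtColor(A,4))
E
```

```text
0.093 [(146.1, -12), (156.4, -5), (161.5, 1), (166.8, -9), (176.8, -8), (186.9, -7), (197.4, -6), (202.3, -1), (207.8, -6), (217.9, -9), (228.2, -22), (238.8, -10)]
0.097 [(146.1, -8), (156.2, -4), (161.2, -2), (166.6, -8), (177.2, -7), (186.4, -2), (197.0, -6), (203.0, 0), (208.0, -3), (213.0, 0), (217.9, -9), (228.2, -14), (238.5, -11)]
0.101 [(146.0, -5), (155.5, -3), (160.4, -1), (166.8, -5), (177.2, -7), (197.1, -11), (208.6, -4), (218.1, -8), (228.4, -6), (238.0, -6)]
0.11 [(145.5, -1), (176.8, -29), (187.4, 0), (197.4, -27), (218.6, -4), (229.4, -2)]
plate [0.5331 0.0564] size [np.float64(0.0592), np.float64(0.079)] ang 46.35442018433055
rail part [[0.519, 0.102], [0.527, 0.094], [0.494, 0.058], [0.485, 0.066]]
rail part [[0.545, 0.115], [0.545, 0.101], [0.529, 0.101], [0.528, 0.114]]
rail part [[0.556, 0.099], [0.579, 0.077], [0.574, 0.071], [0.551, 0.093]]
plate disc frame [0.0070954  0.00544007]
```

View pics/c7.png

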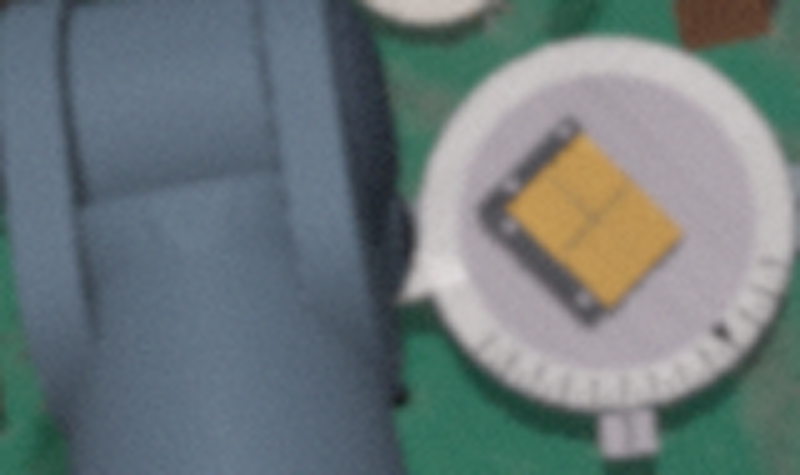

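Run:
```python
from h import *
g=grab('side');b=cv2.resize(g['color'][110:260,230:380],None,fx=4,fy=4,interpolation=2);cv2.imwrite('pics/c8.png',cv2.cvtColor(b,4))
```

```text
(no output)
```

View pics/c8.png

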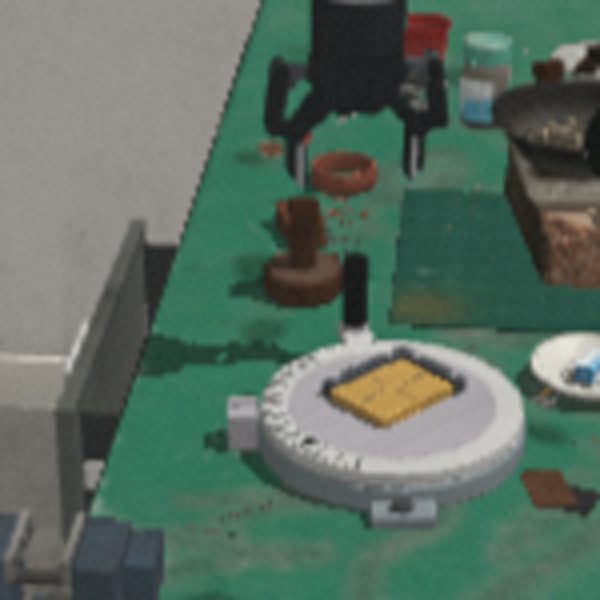

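The dolly stands upright at (305,265), clear of the table, and the plate is snug against both rails at (390,385). Handing in.

```bash
python3 -c "
from plant import job
print(job.job_done())"
```

```text
the job is handed in; nothing more can be done
None
```

I pushed the brass plate home against both rails with the held dolly and stood the dolly back on the bench. Then I turned the table by its handle to the 40 degree line and handed the job in at about 29 s.

Last checks before handing in:
- **Table reading:** with the handle released, the 40 line stood at 187.1° (fitted from its neighbouring lines) and the index line at 187.1–187.4°, so the table reads about 40° to within roughly 0.3°.
- **Plate:** both final pushes met firm resistance (about 5–7 N), and there was no visible gap to either rail in either view. The camera position is less exact: it put the plate centre about 2 mm further in +x than home, which is within the 2–3 mm error of my estimate of the table centre.
- **Plate angle:** the plate measured 46.4°. The rails read 46.3° and 47.5°, so they disagree by about 1°. That is within the image noise and within the 2 degree limit.
- **Dolly:** it stood upright and clear of the table in the last side view; its tilt was not measured.
- **Bystanders:** the arm did not go near the jar, the brush or the wood block. I did not measure them again at the end.

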